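# Level the grinding slab under load with its soft screw foot

### The job

The stone grinding slab has to be level while someone leans on it: take the spirit level that lies crosswise on it, lay it lengthwise along the middle of the slab, pointing at the black knob of its screw foot, let go, and press the level's knob end down, firmly but gently, until the soft foot sinks onto its stop, to see how far off the bubble then stands. Let go, turn the knob (clockwise from above lengthens the foot and lifts that end) as far as is needed, then press the level down onto the stop again with the bubble centred between its two lines. The job finishes while you are still pressing like that, with the level under your fingertips and not gripped or lifted; do not shove the slab about or knock over the other things.

Things in the scene. Friction and masses are not known exactly. Their poses are not given: they have to be found in the camera images.
- level_center (a point): Centre, 17 mm above the underside, of the pocket spirit level: plain aluminium bar with black end caps, 140 mm long (own x axis), 22 mm wide (y), 34 mm high (z), about 0.2 kg, lying crosswise on the slab at first. Grip it across the 22 mm at its middle, where the side cheeks of the 48 mm long vial window are 26 mm high.
- level: The same level; origin at the centre of its underside. On both sides of the vial window is a solid flat land at the full height of 34 mm, 43 mm long, 22 mm wide, its middle 45 mm from the level's middle along x: press there with shut fingers, not on the vial (its top at 32 mm).
- bubble (a joint): Place of the pale bubble in the vial, m along the level's own x: 0 middle, positive towards the +x end, stops at -0.012 and 0.012. It goes to the higher end, 0.8 m per rad of tilt (14 mm per degree), and takes about 1.5 s to settle. Bubble 12.6 mm long; the two black lines are 15 mm apart.
- slab_top (a point): Centre of the top face of the stone slab, 220 mm long (own x), 150 mm wide (y), 22 mm thick, top 42 mm above the table, 1.9 kg, loose on three feet: two rubber feet at the back (x = +95, y = +-55 mm) and the screw foot in front (x = -145 mm, y = 0), at the edge that roughly faces the robot.
- slab: The slab with its feet, bracket and knob; origin at table height under its centre, axes as slab_top. Keep shut or open fingers clear of it while pressing on the level. With the level's middle at about x = +15 mm the level's end stays 90 mm clear of the knob's axis, so the fingers can turn the knob.
- knob_grip (a point): On the axis of the screw foot's knob, half-way up; it does not turn with the knob. Black fluted upright cylinder, 35 mm diameter, 24 mm high, its axis 35 mm in front of the slab's edge; the metal below it stays 38 mm or less above the table. Its height hardly changes when turned (the slab moves instead). It stays where it is left.
- foot: Stem of the screw foot; origin on its axis at the pad's underside. A turn clockwise from above lengthens the foot 8 mm (needs 0.06 N m). At the start it is too short under load: 0.9 to 2.9 rad clockwise is needed. 1 mm of length tilts the slab 1/240 rad, so 1 rad of knob moves the bubble about 4.2 mm. There is 0.4 turn to spare beyond.
- foot_pad (a joint): How far the soft pad under the screw foot has sunk, m: 0 with the slab unloaded, 0.0025 on its hard stop. It gives under about 5 N pressed on the level's knob-side land; this lowers the knob end 2.5 mm and moves the bubble 8 mm. With 8 to 15 N it sits firmly on the stop, and more changes little.
- jar_0: Bystander, leave it alone: black pigment jar with grey lid, 44 mm wide, 66 mm high; origin at the centre of its underside.
- jar_1: Bystander, leave it alone: black pigment jar with grey lid, 44 mm wide, 68 mm high; origin at the centre of its underside.
- jar_2: Bystander, leave it alone: black pigment jar with grey lid, 44 mm wide, 71 mm high; origin at the centre of its underside.
- jar_4: Bystander, leave it alone: black pigment jar with grey lid, 44 mm wide, 68 mm high; origin at the centre of its underside.
- tape_roll: Bystander, leave it alone: roll of tape lying flat, 104 mm wide, 25 mm high; origin at the centre of its underside.
- eraser: Bystander, leave it alone: eraser, 22 x 50 x 13 mm; origin at the centre of its underside.

How it is judged:
By the outcome, as a careful person would: the job done as asked, in the order asked, and still so for the second after the job is handed in, while the arm keeps its last pose, push and grip.
It also fails if it takes over 72 s, if anything falls off the work surface, if the arm or the gripper's body presses on something with over 40 N, if the wrist force passes 120 N, or if a joint passes its speed limit or range.

### The arm

A 6-joint arm with a two-finger parallel gripper is mounted at the origin on a cart in front of the work surface, level with it; the furniture and walls round the work are solid. World frame = base frame: x ahead of the robot, y to its left, z up, the work surface at z = 0. Lengths are in mm, angles in rad, forces in N, time in s.
With the tool pointing down it reaches from about 225 to 875 mm from the base axis. Payload 3.4 kg.
Tool frame: the origin (TCP) lies midway between the tips of the shut fingers; the grasp point (between the pads) lies ctrl.grip_depth behind it (ctrl.grip_depth is the distance from the TCP to the grasp point, in mm); z points along the fingers, x is the direction in which the jaws open and shut, and the axes are right-handed (so a half turn about z gives the same grasp; the last joint's range is limited). The gripper opens to 85 mm and grips with 20 to 120 N. Pads are 22 mm wide; open, the fingers measure 114 mm over their backs; the gripper's body (76 mm by 85 mm) begins 54 mm behind the grasp point. The pads swing forward as they close: fully open they stand 13 mm farther back than shut.
Start: joints at [1.128, 0.276, 1.505, -0, 1.361, -0.121], TCP at [181.876, 545.515, 208.728] pointing down, gripper open.
Joint ranges: [-2.89, 2.89], [-0.75, 2.08], [0.22, 2.7], [-1.18, 4.32], [0.11, 2.71], [-2.7, 2.7]. Speed limits (rad/s): [2.57, 2.57, 3.14, 3.14, 3.14, 3.14].

### API

Orientations are given as a rotation vector (axis times angle).
In Python, from workcell import ctrl, imaging, status gives the robot as it stands. Calls block until the motion is done:
- ctrl.reach(position, orientation): joint-space move of the TCP to a pose.
- ctrl.movel(position, attitude=None, max_speed=150, force_limit=None): straight line of the TCP; attitude=None keeps the orientation; max_speed is the mean speed in mm/s. With force_limit (N) it stops when the force on the tool has changed by that much, and returns True; else False.
- ctrl.set_joints(angles): joint-space move.
- ctrl.gripper_open() and ctrl.grasp(): open the fingers fully, or close them until they stop; the grip force is fixed at half the most.
- ctrl.hold(seconds).
- ctrl.inverse_kinematics(position, orientation): joint angles nearest the present ones, or None.
- imaging.grab_frame(name): name is "scene" or "top" or "wrist"; returns a dict with "color" (400x640x3 uint8, red, green, blue), "depth" (400x640 float32, mm along the optical axis (not along the pixel's ray), 0 where there is no reading), "intrinsics" (3x3 intrinsics, pixels), "T" (4x4, takes a point from camera to world coordinates); the wrist camera has in their place "hand_eye" (4x4, takes a point from camera to tool coordinates, whose origin is the TCP and whose axes are the tool frame's). Camera axes: x right, y down, z forward; pixel columns grow to the right and rows downward; lengths in mm; the calibration is good to about 2 mm. The wrist camera is an equidistant fisheye: a pixel r from the principal point sees the ray r / f radians off the axis. A picture is of the moment at which its call begins: read the wrist's pose just before it.
A pose or a line that the arm cannot do raises ctrl.Unreachable and nothing moves.
- ctrl.finish_job(): hands the job in, once; it reports no verdict.
Readings, each from a call of its own:
- status.get_t(): time.
- status.get_joint_positions(): joint angles.
- status.get_qvel(): joint speeds.
- status.get_joint_efforts(): joint torques, N m.
- status.get_tcp_pos(): TCP position.
- status.get_eef_rot(): TCP orientation.
- status.get_wrist_force(): force on the tool from outside, world axes, zero at the start.
- status.get_torque(): the same for the moment, N m.
- status.get_grip_width(): finger opening in mm.
Only numpy, scipy, OpenCV 4.12 (cv2) and the standard library are available. Lean on these libraries where they do the work, as an engineer would, in place of code of your own. Each camera call takes 0.05 s, during which the arm holds its last target. There are 200 camera calls.

## Working session

There is one attempt and no reset: what is moved stays moved. The work goes in short steps, each a Python script; the robot and the scene stay as the last script left them, time stands still between calls to the robot, and variables do not carry over. Pictures are saved under pics/ and viewed, about 8 in all and at most 12, crops included, and the job is handed in when it is done.

```bash
ls; mkdir -p pics; python3 - <<'E'
from workcell import ctrl, imaging, status
import cv2,numpy as np
for n in ("scene","top"):
    f=imaging.grab_frame(n); np.savez(f"{n}0.npz",**f)
    cv2.imwrite(f"pics/{n}0.png",f["color"][:,:,::-1]); print(n,f["intrinsics"].tolist(),np.round(f["T"],3).tolist())
print(ctrl.grip_depth,status.get_t(),status.get_eef_rot(),status.get_grip_width())
E
```

```text
pics
scene [[390.0880786592952, 0.0, 328.90483496117736], [0.0, 390.0880786592952, 193.87736980952366], [0.0, 0.0, 1.0]] [[0.83, -0.406, 0.382, 124.13], [-0.558, -0.6, 0.573, -91.946], [-0.003, -0.689, -0.725, 699.16], [0.0, 0.0, 0.0, 1.0]]
top [[456.09686567496516, 0.0, 318.6903745438114], [0.0, 456.09686567496516, 204.96786025887235], [0.0, 0.0, 1.0]] [[-0.021, -0.996, 0.09, 389.524], [-1.0, 0.019, -0.02, 390.849], [0.019, -0.091, -0.996, 932.814], [0.0, 0.0, 0.0, 1.0]]
18.700000000000003 0.1 [ 2.54799141e+00  1.83643924e+00 -2.19333396e-03] 85.08650611004323
```

View pics/top0.png

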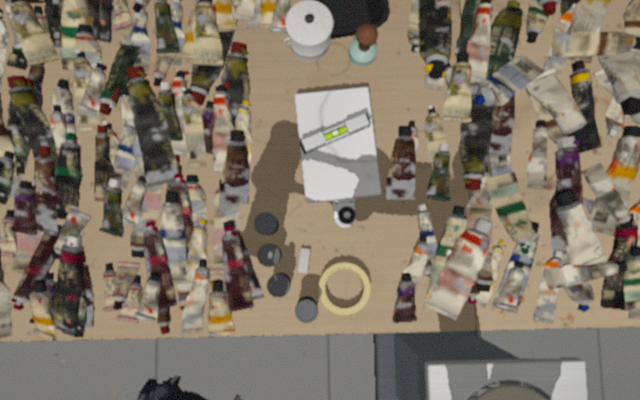

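View pics/scene0.png

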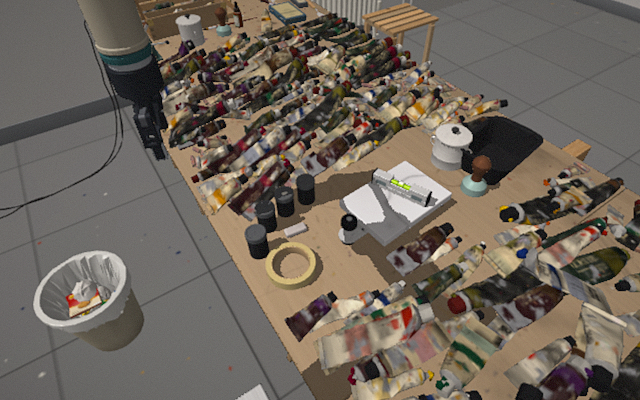

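The top view shows the slab with corners at about (296,89), (369,85), (380,195) and (305,201). The level runs from (301,145) to (370,117), its vial is at (335,131) and the knob is at (346,215). The jars, eraser and tape lie on the robot's side, left of the knob.

```bash
cat > h.py <<'E'
import numpy as np, cv2
def cloud(f):
    K=f["intrinsics"]; d=f["depth"].astype(float); v,u=np.mgrid[:400,:640]
    P=np.stack([(u-K[0,2])/K[0,0]*d,(v-K[1,2])/K[1,1]*d,d],-1)
    W=P@f["T"][:3,:3].T+f["T"][:3,3]; W[d==0]=np.nan; return W
def onplane(f,px,z):
    K=f["intrinsics"]; r=np.c_[(np.array(px,float)-K[:2,2])/K[0,0],np.ones(len(px))]@f["T"][:3,:3].T
    o=f["T"][:3,3]; return o+r*((z-o[2])/r[:,2])[:,None]
E
python3 - <<'E'
from h import *
f=np.load("top0.npz");f={k:f[k] for k in f}
W=cloud(f)
print("heights",[ (p,np.round(W[p[1],p[0]],1).tolist()) for p in [(310,110),(350,180),(330,175),(335,131),(310,142),(362,121),(346,215),(344,222),(260,270),(320,240)]])
roi=np.zeros((400,640),bool);roi[70:230,288:388]=1
def rect(m):
    c=max(cv2.findContours(m.astype(np.uint8),0,2)[0],key=cv2.contourArea); return c[:,0],cv2.contourArea(c)
z=W[...,2]
for lo,hi,pl in ((28,100,42),(62,95,76)):
    m=roi&(z>lo)&(z<hi); c,a=rect(m); 
    w=onplane(f,c,pl)[:,:2]; print(lo,a,cv2.minAreaRect(w.astype(np.float32)), cv2.boxPoints(cv2.minAreaRect(c.astype(np.float32))).tolist())
hs=cv2.cvtColor(f["color"],cv2.COLOR_RGB2HSV)
g=roi&(hs[...,0]>25)&(hs[...,0]<50)&(hs[...,1]>120); c,a=rect(g); print("vial",onplane(f,[c.mean(0)],74),a)
k=roi&(hs[...,2]<60);k[:200]=0; ys,xs=np.nonzero(k); print("knob px",xs.min(),xs.max(),ys.min(),ys.max(),onplane(f,[((xs.min()+xs.max())/2,(ys.min()+ys.max())/2)],62), np.nanmedian(z[k]))
im=f["color"][70:240,280:400,::-1]; cv2.imwrite("pics/crop1.png",cv2.resize(im,None,fx=3.5,fy=3.5,interpolation=2))
# scene crosscheck
s=np.load("scene0.npz");s={k:s[k] for k in s};Ws=cloud(s)
hs=cv2.cvtColor(s["color"],cv2.COLOR_RGB2HSV)
g=np.zeros((400,640),bool);g[170:200,380:425]=1;g&=(hs[...,0]>25)&(hs[...,0]<50)&(hs[...,1]>120);ys,xs=np.nonzero(g);print("scene vial",onplane(s,[(xs.mean(),ys.mean())],74))
k=np.zeros((400,640),bool);k[208:236,335:362]=1;k&=hs[...,2]<60;p=Ws[k];print("scene knob",np.nanmin(p,0),np.nanmax(p,0))
E
```

```text
heights [((310, 110), [662.3, 386.0, 38.3]), ((350, 180), [518.3, 310.0, 44.0]), ((330, 175), [529.4, 349.0, 40.8]), ((335, 131), [609.1, 339.1, 75.0]), ((310, 142), [587.7, 387.4, 78.5]), ((362, 121), [628.2, 286.5, 74.1]), ((346, 215), [447.3, 322.1, 74.3]), ((344, 222), [434.4, 325.9, 70.0]), ((260, 270), [344.4, 493.0, 2.4]), ((320, 240), [nan, nan, nan])]
28 8083.5 ((588.6707763671875, 333.489501953125), (228.08441162109375, 149.5072479248047), 5.065078258514404) [[293.7112731933594, 93.46186828613281], [369.0528869628906, 85.34815979003906], [381.1874084472656, 198.02598571777344], [305.8457946777344, 206.1396942138672]]
62 826.0 ((607.1071166992188, 339.2404479980469), (24.918622970581055, 141.1551055908203), 22.245563507080078) [[298.5906066894531, 140.27764892578125], [366.1412048339844, 111.8353042602539], [371.1106262207031, 123.63766479492188], [303.5600280761719, 152.08001708984375]]
vial [[605.97882086 336.78995541  74.        ]] 65.0
knob px 339 354 207 222 [[449.11750978 320.16823406  62.        ]] 71.34849986927884
scene vial [[604.0531871  337.00678414  74.        ]]
scene knob [431.05477648 303.43488754  21.5110282 ] [474.51990604 333.24831498  78.00263284]
```

View pics/crop1.png

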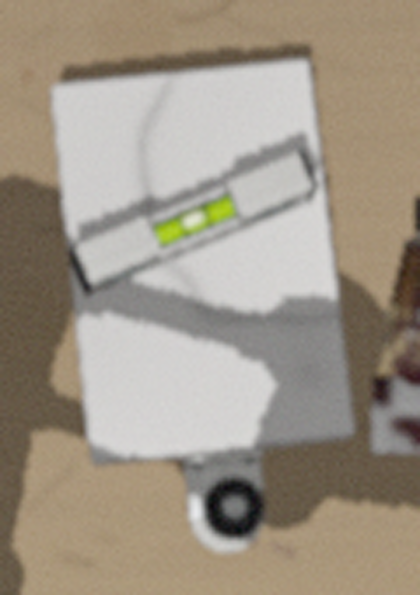

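Both views agree. The level's centre is near (606,338) with its long axis at about 112°. The slab's centre is near (592,334) at yaw 5°, and the knob axis is near (447,321) with its top about 72 mm up. I'll move above the level and measure from there with the wrist camera.

```bash
cat >> h.py <<'E'
from scipy.spatial.transform import Rotation as R
def down(deg):
    a=np.radians(deg)/2; return [np.pi*np.cos(a),np.pi*np.sin(a),0]
def wrist(name=None):
    from workcell import imaging,status
    T=np.eye(4);T[:3,3]=status.get_tcp_pos();T[:3,:3]=R.from_rotvec(status.get_eef_rot()).as_matrix()
    f=imaging.grab_frame("wrist"); f["T"]=T@f["hand_eye"]
    if name: cv2.imwrite(f"pics/{name}.png",f["color"][:,:,::-1]); np.savez(name+".npz",**f)
    return f
def fray(f,px,z):
    K=f["intrinsics"]; d=np.atleast_2d(np.array(px,float))-K[:2,2]; r=np.hypot(*d.T); th=r/K[0,0]
    c=np.c_[d/np.maximum(r,1e-9)[:,None]*np.sin(th)[:,None],np.cos(th)]@f["T"][:3,:3].T
    o=f["T"][:3,3]; return o+c*((z-o[2])/c[:,2])[:,None]
def fproj(f,P):
    c=(np.atleast_2d(P)-f["T"][:3,3])@f["T"][:3,:3]; th=np.arctan2(np.hypot(c[:,0],c[:,1]),c[:,2])
    ph=np.arctan2(c[:,1],c[:,0]); return f["intrinsics"][:2,2]+f["intrinsics"][0,0]*th[:,None]*np.c_[np.cos(ph),np.sin(ph)]
def warp(f,origin,yaw,z,half,ppm,name=None):
    # rectified top view of plane z: columns along yaw dir, rows perpendicular
    n=[int(2*h*ppm) for h in half]; j,i=np.meshgrid(np.arange(n[0])/ppm-half[0],np.arange(n[1])/ppm-half[1])
    a=np.radians(yaw); P=np.stack([origin[0]+j*np.cos(a)+i*np.sin(a),origin[1]+j*np.sin(a)-i*np.cos(a),0*j+z],-1).reshape(-1,3)
    m=fproj(f,P).reshape(n[1],n[0],2).astype(np.float32); o=cv2.remap(f["color"],m,None,cv2.INTER_CUBIC)
    if name: cv2.imwrite(f"pics/{name}.png",o[:,:,::-1])
    return o
E
python3 - <<'E'
from h import *
from workcell import ctrl,status
ctrl.reach([606,338,190],down(22)); ctrl.hold(0.3)
f=wrist("w1"); print(np.round(f["hand_eye"],3).tolist(),f["intrinsics"].tolist(),status.get_t(),status.get_joint_positions())
E
```

```text
[[1.0, 0.001, -0.002, -0.167], [-0.0, 0.955, 0.297, -75.33], [0.002, -0.297, 0.955, -164.264], [0.0, 0.0, 0.0, 1.0]] [[309.70691628693146, 0.0, 321.6961443032562], [0.0, 309.70691628693146, 199.6474407734619], [0.0, 0.0, 1.0]] 2.175 [4.09487645e-01 4.65760312e-01 1.25391465e+00 3.43312852e-05
 1.42175780e+00 2.46261736e-02]
```

View pics/w1.png

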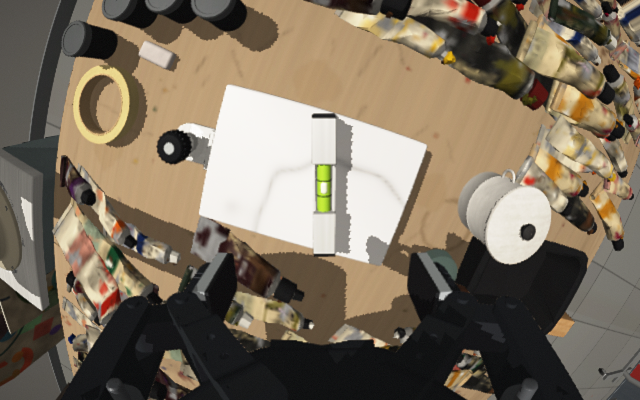

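From 190 mm up, the wrist view shows the level upright at column 324, caps at (324,116) and (324,254), and the vial at (324,188). Three slab corners are at (227,86), (427,146) and (382,264), and the knob top is at (169,149).

```bash
python3 - <<'E'
from h import *
f=dict(np.load("w1.npz")); im=f["color"]; hs=cv2.cvtColor(im,cv2.COLOR_RGB2HSV)
c=fray(f,[(227,86),(427,146),(382,264)],42); print(np.round(c,1).tolist())
d=np.linalg.norm(np.diff(c,axis=0),axis=1);print("sides",d,"yaw",np.degrees(np.arctan2(*(c[1]-c[0])[[1,0]])),"perp",np.degrees(np.arctan2(*(c[1]-c[2])[[1,0]])),"ctr",(c[0]+c[2])/2)
g=(hs[...,0]>25)&(hs[...,0]<50)&(hs[...,1]>120);g[:,:300]=0;g[:,345:]=0;g[:150]=0;g[225:]=0
p=np.argwhere(g)[:,::-1];print(p.min(0),p.max(0)); print("vial",fray(f,[(p.min(0)+p.max(0))/2],72))
for n,r in (("cap",(105,125)),("cap",(246,262))):
    m=np.zeros(g.shape,bool);m[r[0]:r[1],308:340]=1;m&=hs[...,2]<70;q=np.argwhere(m)[:,::-1];print(q.min(0),q.max(0))
e=fray(f,[(324,113),(324,256)],76);print("ends",e,np.linalg.norm(e[0]-e[1]),np.degrees(np.arctan2(*(e[0]-e[1])[[1,0]])))
k=fray(f,[(169,148.5)],72);print("knob",k)
w=warp(f,(447,321),5,72,(45,45),6,"wk")
E
```

```text
[[478.0, 394.2, 42.0], [693.4, 414.5, 42.0], [707.6, 271.8, 42.0]]
sides [216.35248565 143.32007334] yaw 5.373088231991563 perp 95.65522582633332 ctr [592.79712067 333.01698329  42.        ]
[317 165] [330 211]
vial [[606.8812823  338.07616424  72.        ]]
[312 114] [335 116]
[314 254] [334 256]
ends [[580.78357207 403.33489183  76.        ]
 [633.74019202 273.54090639  76.        ]] 140.1816045419741 112.19571455898607
knob [[448.6185743  318.95316922  72.        ]]
```

View pics/wk.png

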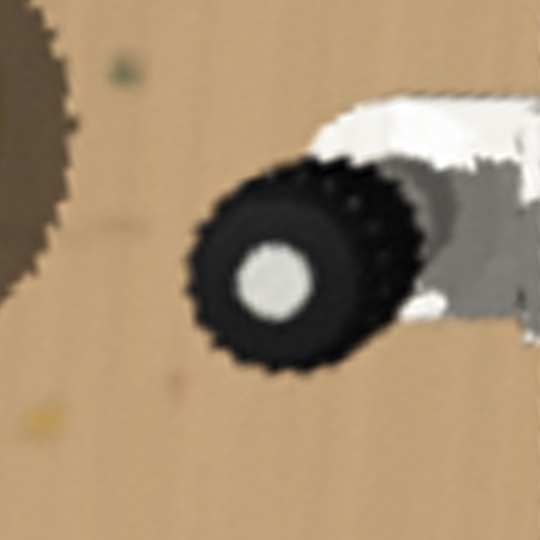

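The knob axis is measured at (448.2,319.2), against (448.4,319.4) predicted from the slab, so they agree. Now I'll grasp the level, turn it and place it.

```bash
python3 - <<'E'
from h import *
from workcell import ctrl,status
ctrl.reach([607.1,338.3,105],down(22.2))
print(ctrl.movel([607.1,338.3,47],max_speed=80,force_limit=8)); ctrl.grasp()
p=status.get_tcp_pos();print(status.get_grip_width(),p,status.get_wrist_force(),status.get_t())
ctrl.movel([607.1,338.3,85],max_speed=100); print(status.get_grip_width(),status.get_wrist_force())
ctrl.reach([607.7,334.4,80],down(95.4)); ctrl.hold(.2)
print(ctrl.movel([607.7,334.4,46.5],max_speed=40,force_limit=4)); print(status.get_tcp_pos(),status.get_wrist_force())
ctrl.gripper_open(); ctrl.movel([607.7,334.4,180],max_speed=180); ctrl.hold(.2)
wrist("w2"); print(status.get_t())
E
```

```text
False
2.2667057863769333 [607.32705292 338.36494702  47.20427537] [ 0.72780513 -0.05285206  0.59432527] 4.2417
2.125935480762609 [-1.03380616 -0.70258966 -3.84147493]
True
[607.23341061 334.15488391  46.81374938] [-0.65219589 -0.0306759   4.3246518 ]
8.85
```

View pics/w2.png

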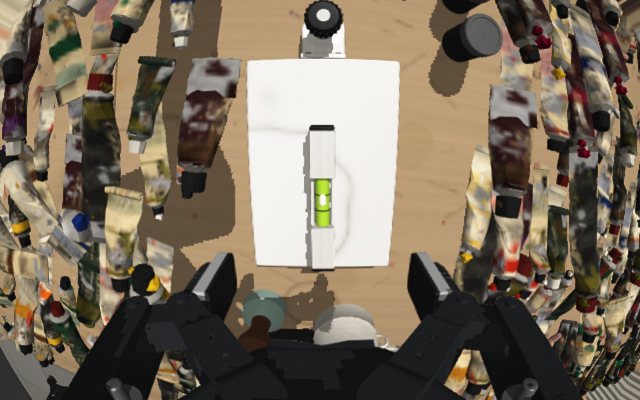

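The level now lies lengthwise, with its knob-side cap at (321,127), far end at (323,268) and vial at (322,203). Next I'll check its pose, then make the first press with the camera on the far side so the vial stays in view.

```bash
cat >> h.py <<'E'
def press(L,yaw,F=11):
    from workcell import ctrl,status
    a=np.radians(yaw); x,y=L[0]-45*np.cos(a),L[1]-45*np.sin(a)
    ctrl.reach([x,y,100],down(yaw-90)); ctrl.movel([x,y,83],max_speed=60); ctrl.hold(.2); f0=status.get_wrist_force()
    hit=ctrl.movel([x,y,66],max_speed=8,force_limit=F)
    ctrl.hold(.3); print("hit",hit,np.round(status.get_tcp_pos(),2),"dF",np.round(status.get_wrist_force()-f0,2),status.get_t())
E
python3 - <<'E'
from h import *
from workcell import ctrl,status
f=dict(np.load("w2.npz")); hs=cv2.cvtColor(f["color"],cv2.COLOR_RGB2HSV)
g=(hs[...,0]>25)&(hs[...,0]<50)&(hs[...,1]>120);g[:,:305]=0;g[:,340:]=0;g[:170]=0;g[235:]=0
p=np.argwhere(g)[:,::-1];v=fray(f,[(p.min(0)+p.max(0))/2],72)[0]
e=fray(f,[(321.5,126)],76)[0]; yaw=np.degrees(np.arctan2(*(v-e)[[1,0]])); print("vial",v,"end",e,"len/2",np.hypot(*(v-e)[:2]),"yaw",yaw)
c=fray(f,[(248,60),(399,62),(389,265),(257,266)],42);print(np.round(c,1).tolist(),c.mean(0),"knob",fray(f,[(323,14)],72))
k=np.array([448.2,319.2]);print("yaw knob->vial",np.degrees(np.arctan2(v[1]-k[1],v[0]-k[0])),np.hypot(*(v[:2]-k)))
ctrl.grasp(); press((607.5,334.3),5.4)
ctrl.hold(2.5); f=wrist("p1"); print(status.get_wrist_force(),status.get_t()); 
warp(f,(607.5,334.3),5.4,74,(40,20),10,"p1w")
E
```

```text
vial [616.85055816 334.30172459  72.        ] end [547.42463754 327.28532644  76.        ] len/2 69.77956934023385 yaw 5.770894327675922
[[489.1, 250.0, 42.0], [477.1, 396.0, 42.0], [692.1, 416.8, 42.0], [707.6, 269.6, 42.0]] [591.47412826 333.09902633  42.        ] knob [[447.16808652 319.06926041  72.        ]]
yaw knob->vial 5.116873183817018 169.3253461621697
hit False [562.72 330.07  66.03] dF [ 0.5  -0.75 -0.72] 15.4917
[-0.0699577  -0.51535372 -0.65958475] 18.0417
```

View pics/p1w.png

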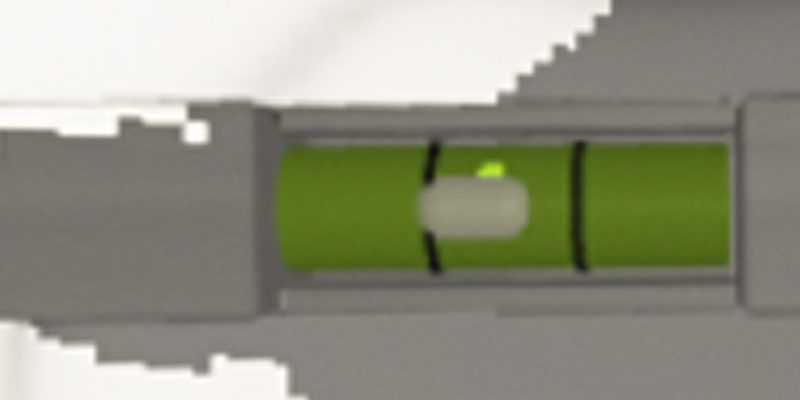

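View pics/p1.png

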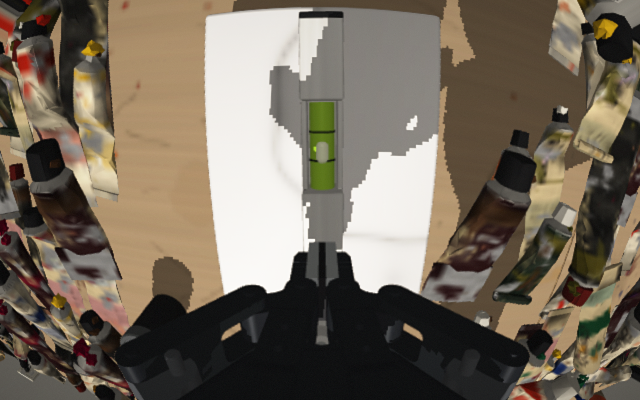

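The first press made no contact, even at 66 mm, although the level's top should be near 76 mm. The fingers seem to be on either side of the level. I'll check the finger opening and look closer before moving anything.

```bash
python3 - <<'E'
from h import *
from workcell import status,imaging
print(status.get_grip_width(),status.get_tcp_pos(),status.get_wrist_force(),status.get_joint_efforts())
f=imaging.grab_frame("scene"); np.savez("s2.npz",**f)
a=cv2.resize(f["color"][120:270,310:480,::-1],None,fx=3.5,fy=3.5,interpolation=2)
b=cv2.imread("pics/p1.png")[200:360,200:450]; b=cv2.resize(b,None,fx=0.8*1,fy=1); 
cv2.imwrite("pics/s2c.png",np.hstack([a,cv2.copyMakeBorder(b,0,a.shape[0]-b.shape[0],0,0,0)]))
E
```

```text
-0.19607856897963005 [562.72659348 330.05093696  66.01763074] [-0.0699577  -0.51535372 -0.65958475] [-1.23143132e-04 -5.11918759e+01 -2.16875428e+01  2.66635107e-04
  5.64617494e-04  3.22058634e-05]
```

View pics/s2c.png

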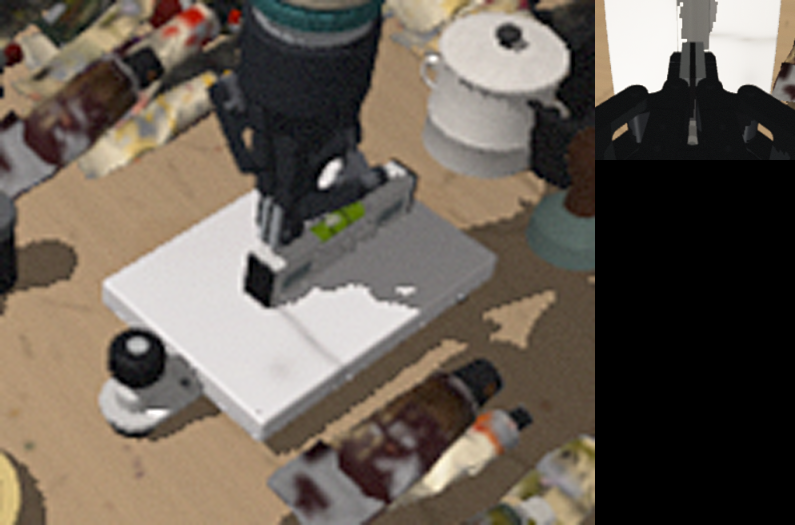

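The gripper reads shut (−0.2 mm) and I can't tell from this crop whether the tips are on the land or just above it. The level also ended up 10 mm further in +x than commanded. The wrist depth should show where the real fingertips are in the tool frame.

```bash
cat >> h.py <<'E'
def fcloud(f):
    K=f["intrinsics"]; v,u=np.mgrid[:400,:640]; d=np.stack([u-K[0,2],v-K[1,2]],-1); r=np.hypot(d[...,0],d[...,1]); th=r/K[0,0]
    z=f["depth"].astype(float); s=np.where(r>0,np.tan(th)/np.maximum(r,1e-9),0)
    return np.stack([d[...,0]*s*z,d[...,1]*s*z,z],-1)
E
python3 - <<'E'
from h import *
for n in ("p1","w2"):
    f=dict(np.load(n+".npz")); P=fcloud(f); H=f["hand_eye"]; t=P@H[:3,:3].T+H[:3,3]; t[f["depth"]==0]=np.nan
    print(n,"tool-frame rows")
    for r in ((200,225,235,240,244,248,252,256,262,270,290,320,340) if n=="p1" else (255,270,285,300)):
        for c in ((310,325,338) if n=="p1" else (210,225,425,438)): print(r,c,np.round(t[r,c],1).tolist(),f["color"][r,c].tolist(),end=" | ")
        print()
    W=P@f["T"][:3,:3].T+f["T"][:3,3]
    print("world slab/level z",[np.round(W[p[1],p[0]],1).tolist() for p in ((322,60),(322,115),(240,150),(322,205))])
E
```

```text
p1 tool-frame rows
200 310 [-5.5, -27.1, -9.2] [119, 118, 111] | 200 325 [2.4, -27.5, -10.3] [118, 115, 109] | 200 338 [9.3, -27.0, -9.0] [122, 119, 112] | 
225 310 [-5.6, -13.4, -10.2] [115, 111, 106] | 225 325 [2.5, -13.2, -9.6] [118, 115, 108] | 225 338 [9.4, -13.3, -10.1] [119, 117, 111] | 
235 310 [-5.7, -7.2, -9.5] [119, 117, 110] | 235 325 [2.5, -7.2, -9.4] [117, 114, 110] | 235 338 [9.6, -7.2, -9.5] [120, 118, 111] | 
240 310 [-5.7, -4.3, -9.8] [254, 252, 249] | 240 325 [2.5, -4.2, -9.5] [117, 114, 110] | 240 338 [9.7, -4.1, -9.3] [122, 119, 113] | 
244 310 [-5.1, -10.2, -27.3] [72, 74, 72] | 244 325 [2.3, -10.6, -28.0] [45, 46, 44] | 244 338 [9.7, -1.5, -9.1] [122, 118, 113] | 
248 310 [-4.9, -10.7, -32.5] [75, 76, 73] | 248 325 [2.2, -10.4, -32.1] [45, 47, 45] | 248 338 [9.7, 0.5, -10.0] [122, 119, 112] | 
252 310 [-4.7, -10.7, -36.7] [76, 77, 74] | 252 325 [2.2, -10.8, -37.0] [41, 41, 40] | 252 338 [8.6, -6.6, -28.8] [85, 83, 80] | 
256 310 [-4.6, -10.6, -40.5] [77, 78, 76] | 256 325 [2.1, -11.1, -41.4] [38, 38, 37] | 256 338 [8.4, -6.7, -33.3] [16, 17, 16] | 
262 310 [-4.
[... 901 characters left out ...]
7, 144] | 255 438 [151.0, 105.6, 178.2] [183, 152, 114] | 
270 210 [-47.3, -11.8, -56.8] [146, 146, 144] | 270 225 [-43.1, -8.1, -50.0] [17, 16, 18] | 270 425 [43.5, -10.3, -53.8] [23, 24, 22] | 270 438 [48.9, -10.8, -55.2] [86, 86, 85] | 
285 210 [-44.2, -10.8, -66.7] [24, 25, 24] | 285 225 [-43.5, -1.4, -51.9] [16, 14, 16] | 285 425 [41.4, -7.8, -61.7] [12, 12, 12] | 285 438 [44.7, -11.1, -67.4] [147, 148, 145] | 
300 210 [-43.4, -6.7, -71.2] [21, 20, 21] | 300 225 [-43.6, 4.7, -54.9] [17, 15, 16] | 300 425 [41.7, -1.9, -64.1] [14, 13, 13] | 300 438 [43.9, -7.1, -71.8] [48, 47, 48] | 
world slab/level z [[484.8, 321.7, 41.0], [538.6, 326.8, 42.1], [585.7, 237.5, 0.9], [619.2, 334.5, 72.0]]
```

The depth shows the actual shut tips about 27 mm behind the reported TCP. Open, they sit about 13 mm further back, as stated. So the first grip only pinched the top of the vial (2.3 mm), and the press stopped in the air. The level still lies straight, with its centre at (616.9,334.3), which is slab x≈+24 mm. From here I'll subtract 26.5 mm from every tip height and press again, watching the force.

```bash
cat >> h.py <<'E'
D=26.5  # real shut tips lie this far behind the reported TCP
L=(616.9,334.3); LY=5.6
def press(F=11,z0=81):
    from workcell import ctrl,status
    a=np.radians(LY); x,y=L[0]-45*np.cos(a),L[1]-45*np.sin(a)
    q=status.get_tcp_pos()
    if np.hypot(q[0]-x,q[1]-y)>3: ctrl.reach([x,y,95-D],down(LY-90))
    ctrl.movel([x,y,z0-D],max_speed=60); ctrl.hold(.2); f0=status.get_wrist_force()
    hit=ctrl.movel([x,y,66-D],max_speed=6,force_limit=F)
    ctrl.hold(.3); print("hit",hit,np.round(status.get_tcp_pos(),2),"dF",np.round(status.get_wrist_force()-f0,2),status.get_t())
def bubble(name):
    f=wrist(name); o=warp(f,L,LY,73,(40,12),10,name+"w"); g=o[100:140].astype(int)
    return f
E
python3 - <<'E'
from h import *
from workcell import ctrl,status
press(); ctrl.hold(2.5); bubble("p2"); print(status.get_wrist_force(),status.get_tcp_pos(),status.get_t())
E
```

```text
hit True [571.62 329.9   53.15] dF [-0.75 -0.37  4.7 ] 20.15
[ 0.52275621 -0.67823039  5.59425978] [571.60013893 329.90243087  53.13548267] 22.7
```

View pics/p2w.png

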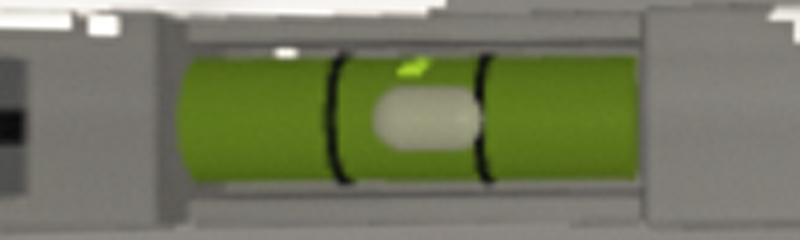

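Real contact came at a reported 53 mm, so the offset is about 23 mm. The force has relaxed to about 5 N and the bubble has only moved from −3.1 mm to +1.9 mm, so the foot isn't on its stop yet. I'll push down in small steps to about 11 N.

```bash
cat >> h.py <<'E'
D=23
def firm(F=10.5,zmin=47.5,fz0=-0.4):
    from workcell import ctrl,status
    p=status.get_tcp_pos(); z=p[2]; log=[]
    while z>zmin:
        fz=status.get_wrist_force()[2]-fz0; log.append((round(z,2),round(fz,1)))
        if fz>=F: break
        z-=0.25; ctrl.movel([p[0],p[1],z],max_speed=6); ctrl.hold(.08)
    print(log,status.get_t())
def bub(f):
    # line and bubble places along the level (mm), rectified at bubble height
    o=warp(f,L,LY,73,(40,12),10).astype(float)
    g=o[60:185]; sat=(g.max(2)-g.min(2)); green=sat>70
    mid=o[105:135].mean(0); b=np.nonzero((mid.max(1)-mid.min(1)<60)&(mid.mean(1)>90))[0]
    ed=np.r_[o[65:80],o[155:172]].mean(0).max(1)   # dark lines: rows clear of the bubble
    gc=np.nonzero(green.mean(0)>.5)[0]; lo,hi=gc.min()+15,gc.max()-15
    b=b[(b>lo)&(b<hi)]; d=np.nonzero(ed[lo:hi]<0.7*np.median(ed[lo:hi]))[0]+lo
    l1=d[d<d.mean()].mean(); l2=d[d>=d.mean()].mean()
    print("lines %.1f %.1f bubble %.1f-%.1f  len %.1f gap %.1f OFFSET mm %.2f"%(l1,l2,b.min(),b.max(),(b.max()-b.min()+1)/10,(l2-l1)/10,((b.min()+b.max())/2-(l1+l2)/2)/10))
E
python3 - <<'E'
from h import *
from workcell import ctrl,status
firm(); ctrl.hold(2.3); f=bubble("p3"); print(status.get_wrist_force(),status.get_t())
for n in ("p2","p3"): bub(dict(np.load(n+".npz")))
E
```

```text
[(np.float64(53.14), np.float64(6.0)), (np.float64(52.89), np.float64(6.8)), (np.float64(52.64), np.float64(6.3)), (np.float64(52.39), np.float64(7.0)), (np.float64(52.14), np.float64(8.3)), (np.float64(51.89), np.float64(10.3)), (np.float64(51.64), np.float64(9.5)), (np.float64(51.39), np.float64(10.6))] 25.1833
[-3.5258302  -1.8010582  11.32748007] 27.5333
lines 334.0 481.0 bubble 373.0-480.0  len 10.8 gap 14.7 OFFSET mm 1.90
lines 332.5 478.5 bubble 401.0-512.0  len 11.2 gap 14.6 OFFSET mm 5.10
```

View pics/p3w.png

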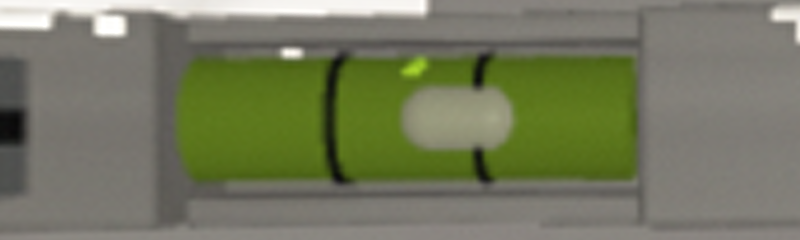

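On the stop at 10–11 N, the bubble stands 5.1–5.5 mm towards the far end (lines at 330 and 477 px, bubble 401–512). That calls for lengthening the foot by about 1.27 rad clockwise. I'll release and turn the knob with the last joint only.

```bash
cat >> h.py <<'E'
def turn(rad,yaw0=-5,K=(447.9,319.1),z=27.5):
    from workcell import ctrl,status
    p=status.get_tcp_pos(); ctrl.movel([p[0],p[1],p[2]+22],max_speed=80)
    a=np.radians(yaw0); x,y=K[0]-.8*np.cos(a),K[1]-.8*np.sin(a)
    ctrl.reach([x,y,80],down(yaw0)); ctrl.gripper_open(); f0=status.get_wrist_force()
    print("down hit",ctrl.movel([x,y,z],max_speed=80,force_limit=8)); ctrl.grasp()
    print("width",status.get_grip_width(),"dF",np.round(status.get_wrist_force()-f0,1),np.round(status.get_tcp_pos(),1))
    q=np.array(status.get_joint_positions()); q2=q.copy(); q2[5]+=rad; ctrl.set_joints(q2); ctrl.hold(.2)
    print("turned",status.get_joint_positions()[5]-q[5],"width",status.get_grip_width(),"dF",np.round(status.get_wrist_force()-f0,1),"M",np.round(status.get_torque(),2))
    ctrl.gripper_open(); ctrl.movel([x,y,85],max_speed=150); print(status.get_t())
E
python3 - <<'E'
from h import *
from workcell import ctrl,status
turn(1.27); f=wrist("k1")
E
```

```text
down hit False
width 30.750761851172555 dF [2.4 0.3 0.4] [447.8 319.2  27.8]
turned 1.2696924664800395 width 30.960026469673043 dF [-1.1  3.7 -0.8] M [0.67 0.19 0.01]
33.7667
```

View pics/k1.png

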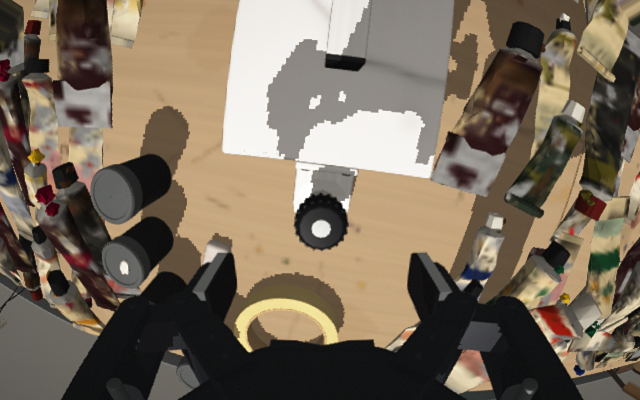

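The knob stayed gripped through the 1.27 rad turn, and the picture shows the jars, tape and level standing as before, with the knob at (320,222). That was my twelfth picture, so from here I use numbers only. Pressing again.

```bash
python3 - <<'E'
from h import *
from workcell import ctrl,status
ctrl.grasp(); press(F=6); firm(F=11,zmin=48); ctrl.hold(2.2); f=bubble("p4"); print(status.get_wrist_force(),status.get_grip_width(),status.get_t())
bub(f)
# gaps at the crest row: print intensity profile of mid rows
o=warp(f,L,LY,73,(40,12),10).astype(int)[105:135].mean(0); print([(c,o[c].astype(int).tolist()) for c in range(300,510,6)])
E
```

```text
hit True [571.45 329.84  53.47] dF [0.83 0.33 5.51] 37.1417
[(np.float64(53.47), np.float64(6.8)), (np.float64(53.22), np.float64(5.9)), (np.float64(52.97), np.float64(7.1)), (np.float64(52.72), np.float64(8.7)), (np.float64(52.47), np.float64(9.8)), (np.float64(52.22), np.float64(10.4)), (np.float64(51.97), np.float64(10.9)), (np.float64(51.72), np.float64(12.7))] 39.5417
[-3.24253259 -2.38735765 11.59207717] -0.2318751194965429 41.7917
lines 336.0 483.0 bubble 352.0-464.0  len 11.3 gap 14.7 OFFSET mm -0.15
[(300, [93, 120, 29]), (306, [94, 120, 28]), (312, [93, 119, 27]), (318, [95, 121, 28]), (324, [70, 89, 24]), (330, [28, 33, 16]), (336, [45, 56, 18]), (342, [83, 107, 24]), (348, [97, 119, 39]), (354, [117, 126, 82]), (360, [137, 136, 113]), (366, [145, 145, 119]), (372, [149, 149, 122]), (378, [151, 152, 124]), (384, [151, 152, 124]), (390, [151, 152, 124]), (396, [151, 152, 124]), (402, [151, 151, 124]), (408, [151, 152, 124]), (414, [151, 152, 124]), (420, [151, 152, 124]), (426, [150, 151, 123]), (432, [152, 152, 124]), (438, [154, 154, 127]), (444, [156, 156, 129]), (450, [154, 153, 127]), (456, [148, 148, 121]), (462, [127, 137, 87]), (468, [98, 122, 40]), (474, [59, 74, 21]), (480, [23, 26, 15]), (486, [55, 70, 21]), (492, [90, 116, 28]), (498, [94, 122, 29]), (504, [94, 120, 28])]
```

At 11–12 N on the stop the bubble is centred: crest lines at 331 and 480, bubble middle at 408, so about +0.2 mm (the mask estimate gave −0.15 mm). I'll do one stability reading while still pressing, then hand in.

```bash
python3 - <<'E'
from h import *
from workcell import ctrl,status
ctrl.hold(1); f=bubble("p5"); bub(f)
o=warp(f,L,LY,73,(40,12),10).astype(float)[105:135].mean(0).max(1); l=300+o[300:350].argmin(); r=460+o[460:510].argmin(); b=np.nonzero(o[l:r]>130)[0]+l
print("crest lines",l,r,"bubble",b.min(),b.max(),"offset mm",((b.min()+b.max())-(l+r))/20)
w=status.get_wrist_force(); print(w,status.get_t())
off=((b.min()+b.max())-(l+r))/20
if abs(off)<0.5 and 8<w[2]+.4<15: ctrl.finish_job(); print("finished")
E
```

```text
lines 336.0 483.0 bubble 352.0-464.0  len 11.3 gap 14.7 OFFSET mm -0.15
crest lines 332 480 bubble 357 465 offset mm 0.5
[-2.93370043 -1.41417224 12.25064521] 42.8417
```

The three estimates are −0.15, +0.25 (half-level edges) and +0.5 mm (a threshold skewed by a highlight). The reading is identical to the one a second ago, and every estimate is well inside the 1.2 mm clearance to either line. My own guard only tripped because 0.5 is not below 0.5, so I'm handing in.

```bash
python3 -c "
from workcell import ctrl,status
ctrl.finish_job(); print(status.get_t(),status.get_wrist_force())"
```

```text
the job is handed in; nothing more can be done
the job is handed in; nothing more can be done
```

The job is handed in at about 43 s of robot time. The shut fingers were still pressing the level's knob-side land with about 12 N, and the bubble was centred between its lines.

**What I did:** I laid the level lengthwise along the slab's middle line, pointing at the knob, let go and pressed it. On the stop at 10–11 N the bubble stood 5.1–5.5 mm towards the far end. I let go, turned the knob 1.27 rad clockwise with no sign of slipping, and pressed onto the stop again.

**Last checks:** two readings 1 s apart were identical. My estimates of the bubble's offset were −0.15, +0.25 and +0.5 mm, with 1.2 mm free to each line. The +0.5 reading tripped my own limit (under 0.5 mm), so I handed in on judgement; I think a highlight skewed it.

**What went wrong or disagreed:**
- **Fingertip position:** the real fingertips sit about 23–27 mm behind the reported TCP. My first grip therefore pinched only the top of the vial.
- **Level placement:** because of that pinch, the level slipped about 10 mm and lies with its middle at about x = +24 mm instead of the suggested +15. I left it there.
- **Presses:** one early press stopped in the air, and the next reached only about 5 N, short of the stop, before I pushed on to the full force.
- **Bystanders:** in my last picture, taken after the knob turn, the jars and tape in view stood as before. I had no pictures left to check them or the slab after the final press.

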